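# Set up the titration reagents in their seats

### The job

The things lying along the front of the bench go into the four white seats that match them (the stock bottles on the tray at the back stay there): the large amber bottle upright in the large round seat, the small dropper bottle upright in the small round seat, and the syringe lying lengthwise in the long seat. The square grey riser block goes flat into the square seat first, and only then the white plastic bottle upright on the middle of it. Never tip a bottle over, and leave everything resting free inside its seat.

Things in the scene. Friction and masses are not known exactly. Their poses are not given: they have to be found in the camera images.
- large_bottle: amber laboratory bottle with blue screw cap and paper label, on the front part of the bench (its twin on the tray at the back is not meant): body 56 mm in diameter up to about z = 80, then a shoulder and a cap about 34 mm wide, 118 mm high in all, about 0.2 kg. Origin at the centre of its underside, z up.
- white_bottle: white plastic bottle with red screw cap: body 45 mm in diameter up to about z = 55, then a shoulder and a narrower cap, 82 mm high in all, about 0.09 kg. Origin at the centre of its underside, z up.
- dropper_bottle: small dropper bottle with coloured label and black rubber teat, on the front part of the bench (not the one on the tray at the back): body 33 mm in diameter up to about z = 58, then neck collar 24 mm wide and narrow teat, 102 mm high in all, about 0.07 kg. Origin at the centre of its underside, z up.
- riser: square light grey riser block with a bright metal top plate, 50 x 50 mm, 20 mm high, about 0.08 kg; can be gripped across either pair of sides (x or y). Origin at the centre of its underside, z up.
- syringe: plastic syringe lying flat, 16 g, 114 mm long along its y axis (nozzle to -y, fixed plunger to +y); barrel 16 mm in diameter, y = -42 to +33 mm, its axis 11 mm above the underside; flange 30 mm wide, 22 mm high at y = +34 mm, plunger disc at y = +56 mm. Grip across the barrel (along x) near the origin. Origin on the underside at mid-length, z up.
- large_seat: large white round bottle seat, fixed: cup with inside diameter 72 mm, floor 4 mm above the worktop, 4 mm wall whose rim is 12 mm above the worktop, two foot tabs 5.5 mm high at +y and -y, reaching 54 mm from the centre. Origin at the centre of its underside, z up.
- small_seat: small white round bottle seat, fixed: cup with inside diameter 50 mm, floor 4 mm above the worktop, 4 mm wall whose rim is 12 mm above the worktop, two foot tabs 5.5 mm high at +y and -y, reaching 43 mm from the centre. Origin at the centre of its underside, z up.
- square_seat: white square seat, fixed: shallow pocket 66 x 66 mm inside, floor 4 mm above the worktop, 4 mm wall whose rim is 10 mm above the worktop. Sides along its x and y axes. Origin at the centre of its underside, z up.
- long_seat: white long seat, fixed: shallow pocket 48 mm (x) by 132 mm (y) inside, floor 4 mm above the worktop, 4 mm wall whose rim is 10 mm above the worktop. Origin at the centre of its underside, z up; the syringe lies along its y axis, either way round.
There are look-alikes about, which are no part of the job. There is more than one size of the large_bottle; the job needs the smallest.

How it is judged (in metres and radians):
On the way, in this order (a step that is already met when the one before it is completed fails the run):
1. the riser block lies flat in the square seat (horizontal distance between riser and square_seat below 0.013 m and z of riser in the frame of square_seat between 0.001 and 0.008 m and angle between riser's own z axis and vertical below 0.1 rad and linear speed of riser below 0.02 m/s), for 0.2 s.
2. the white bottle stands on the riser block in the square seat (horizontal distance between riser and square_seat below 0.013 m and z of riser in the frame of square_seat between 0.001 and 0.008 m and angle between each of riser, white_bottle's own z axis and vertical below 0.1 rad and horizontal distance between white_bottle and riser below 0.012 m and z of white_bottle in the frame of riser between 0.016 and 0.024 m), for 0.2 s.
At the end, for the whole second after the job is handed in: Riser flat in the square seat (centred to 13 mm), white bottle upright on it (12 mm), large bottle and dropper bottle upright on the floors of their round seats (12 mm), syringe on the floor of the long seat (16 mm, 0.35 rad, either way round); all released and at rest (all of step 2 and horizontal distance between large_bottle and large_seat below 0.012 m and z of large_bottle in the frame of large_seat between 0.001 and 0.008 m and angle between each of large_bottle, dropper_bottle's own z axis and vertical below 0.1 rad and horizontal distance between dropper_bottle and small_seat below 0.012 m and z of dropper_bottle in the frame of small_seat between 0.001 and 0.008 m and horizontal distance between syringe and long_seat below 0.016 m and z of syringe in the frame of long_seat between -0.003 and 0.0085 m and angle between syringe's own z axis and vertical below 0.15 rad and angle between the y axis of syringe and the y axis of long_seat, either way round below 0.35 rad and linear speed of each of riser, white_bottle, large_bottle, dropper_bottle, syringe below 0.02 m/s); the robot touches nothing.
It fails at once if a bottle is tipped over (more than 0.6 rad from upright) (angle between any of white_bottle, large_bottle, dropper_bottle's own z axis and vertical above 0.6 rad).
It also fails if it takes over 128 s, if anything falls off the work surface, if the arm or the gripper's body presses on something with over 40 N, if the wrist force passes 120 N, or if a joint passes its speed limit or range.

### The arm

A 6-joint arm with a two-finger parallel gripper is mounted at the origin on a cart in front of the work surface, level with it; the furniture and walls round the work are solid. World frame = base frame: x ahead of the robot, y to its left, z up, the work surface at z = 0. Lengths are in mm, angles in rad, forces in N, time in s.
With the tool pointing down it reaches from about 350 to 775 mm from the base axis. Payload 7.3 kg.
Tool frame: the origin (TCP) lies midway between the tips of the shut fingers; the grasp point (between the pads) lies 19 mm behind it; z points along the fingers, y is the line along which they close (so a half turn about z gives the same grasp; the last joint's range is limited). The gripper opens to 92 mm and grips with 3 to 60 N. Pads are 19 mm wide; open, the fingers measure 130 mm over their backs; the gripper's body (75 mm by 190 mm) begins 47 mm behind the grasp point.
Start: joints at [-1.465, 0.342, 1.524, -0, 1.275, -0.146], TCP at [130.824, -508.458, 226.741] pointing down, gripper open.
Joint ranges: [-2.53, 2.53], [-0.77, 2.02], [0.04, 2.7], [-1, 4.14], [0.28, 2.66], [-3.11, 3.11]. Speed limits (rad/s): [2.57, 2.57, 3.14, 3.14, 3.14, 3.14].

### API

Orientations are given as [roll, pitch, yaw] about the fixed x, y, z axes, in that order (R = Rz(yaw) Ry(pitch) Rx(roll)).
In Python, from plant import * gives the robot as it stands.
- The arm moves only by the tool step_arm, never from a script. Its argument "deltas" is one flat list of numbers, 5 for each row, row after row: the shift along the world's x, y, z in mm, then the turn about the world's z in degrees, then the finger opening in mm, from 0 to 91.8. In form: [tx, ty, tz, turn, gripper, tx, ty, tz, turn, gripper, ...]. A call has exactly 10 rows; each row shifts and turns the commanded pose from where the row before left it; what a row does not reach is not made up. A row lasts 1/8 s, in which the tool goes at most 62.5 mm and 10.7 degrees, less where a joint would pass 70% of its speed; a pose out of reach is approached as far as the arm can. A call is refused whole if a number of a shift passes 62.5 or a number of a turn 10.7, either way. A call with a gripper value outside its range is refused whole. The fingers move at their own pace and stop on an object; the grip force is fixed at half the most. Time passes only in rows, so rows that do not move let the fingers close, or fill a call up. It gives the time, the measured TCP pose, the force, the opening and the grip force at its end, in the units of the state.
- get_obs(): the state, without advancing time (a new reading comes with each control period).
- capture(name): name is "side" or "top" or "wrist"; returns the picture (480x640x3 uint8, red, green, blue); there is no depth.
- camera_params(name): a dict with "mtx" (3x3 intrinsics, pixels), "rvec" (rotation vector, rad) and "tvec" (3), from world to camera coordinates, as OpenCV has them. Camera axes: x right, y down, z forward; pixel columns grow to the right and rows downward; lengths in mm; the calibration is good to about 2 mm. A picture is of the moment at which its call begins: read the wrist's pose just before it. camera_params takes no time and is no camera call; for the wrist camera it gives the pose at the moment of the call.
- close_job(): hands the job in; it is judged then, once.
The state is a dict: "time": time; "joint_positions": joint angles; "dq": joint speeds; "tau": joint torques, N m; "tool_pos": TCP position; "tcp_rot": TCP orientation; "contact_force": force on the tool from outside, world axes, zero at the start; "moment": the same for the moment, N m; "grip_width": finger opening in mm; "finger_force": force on a finger pad.
Only numpy, scipy, OpenCV 4.12 (cv2) and the standard library are available. Lean on these libraries where they do the work, as an engineer would, in place of code of your own. Each camera call takes 0.05 s, during which the arm holds its last target. There are 200 camera calls.

## Working session

There is one attempt and no reset: what is moved stays moved. The work goes in short steps, Python scripts to look and compute and a tool call to move; the robot and the scene stay as the last step left them, time stands still between calls to the robot, and variables do not carry over. Pictures are saved under pics/ and viewed, at most 16 in all, crops included, and the job is handed in when it is done.

Besides the shell and the picture viewer there is one more tool, called after "Emit:" as name(argument=value, ...) on one line, values as JSON. step_arm: Moves the arm, as the interface text tells. Its arguments: {"type":"object","properties":{"deltas":{"type":"array","items":{"type":"number"}}},"required":["deltas"]}

```bash
ls; mkdir -p pics
python3 - <<'E'
from plant import *
import cv2
o=get_obs();print({k:o[k] for k in('time','tool_pos','tcp_rot','grip_width')})
for n in('top','side'):
    cv2.imwrite(f'pics/{n}0.png',capture(n)[...,::-1]);p=camera_params(n);print(n,p)
E
```

```text
pics
{'time': 0.0, 'tool_pos': array([ 130.76201244, -508.04313297,  226.04598965]), 'tcp_rot': array([-3.14007306e+00, -1.83492774e-04,  2.51807379e-01]), 'grip_width': 91.98077447796467}
top {'mtx': array([[481.58608828,   0.        , 315.0678385 ],
       [  0.        , 481.58608828, 237.57896548],
       [  0.        ,   0.        ,   1.        ]]), 'rvec': array([ 2.15582579, -2.16560119,  0.11501989]), 'tvec': array([  68.80381478,  504.86201021, 1289.7915781 ])}
side {'mtx': array([[585.59168502,   0.        , 318.51432047],
       [  0.        , 585.59168502, 237.22511006],
       [  0.        ,   0.        ,   1.        ]]), 'rvec': array([ 2.12855833, -0.18292171,  0.09191468]), 'tvec': array([-474.95689287,  127.03401928, 1413.77279413])}
```

View pics/top0.png

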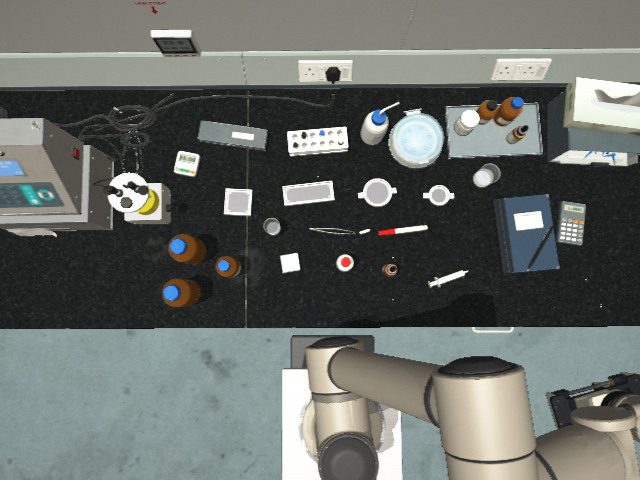

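View pics/side0.png

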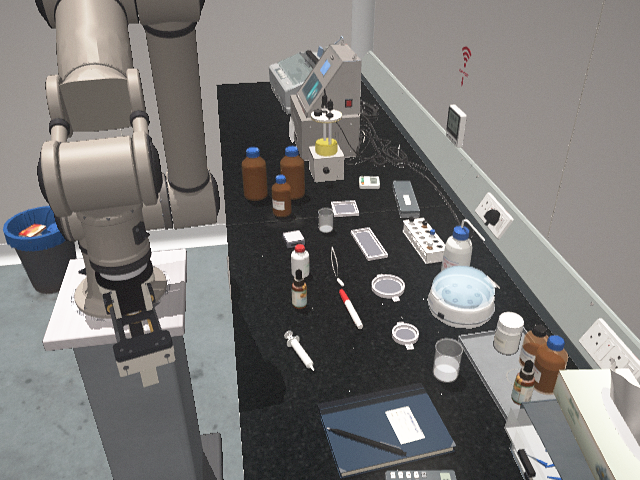

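Top view, left to right. Objects: two larger amber decoys at (185,248) and (180,292), and the smallest amber bottle at (228,266). The riser is at (290,263), the white bottle (red cap) at (345,262), the dropper at (390,269) and the syringe at (447,278). Seats: square (238,202), long (308,192), large round (377,192), small round (438,195). The side view agrees.

```bash
cat > h.py <<'E'
import numpy as np, cv2
from plant import *
def ray(cam,uv,z,p=None):
    p=p or camera_params(cam)
    R=cv2.Rodrigues(np.array(p['rvec'],float))[0]; t=np.array(p['tvec'],float)
    d=R.T@np.linalg.inv(p['mtx'])@np.array([uv[0],uv[1],1.]); c=-R.T@t
    return c+d*(z-c[2])/d[2]
def comps(mask,box,amin=8):
    x0,y0,x1,y1=box; m=np.zeros(mask.shape,np.uint8); m[y0:y1,x0:x1]=mask[y0:y1,x0:x1]
    cs,_=cv2.findContours(m,cv2.RETR_EXTERNAL,cv2.CHAIN_APPROX_NONE)
    return sorted([c for c in cs if cv2.contourArea(c)>=amin],key=cv2.contourArea,reverse=True)
def cen(c):
    m=cv2.moments(c); return m['m10']/m['m00'],m['m01']/m['m00']
E
python3 - <<'E'
from h import *
I={n:cv2.imread(f'pics/{n}0.png') for n in('top','side')}
def masks(im):
    h=cv2.cvtColor(im,cv2.COLOR_BGR2HSV);H,S,V=cv2.split(h);H=H.astype(int)
    return dict(white=(V>140)&(S<60),red=((H<8)|(H>172))&(S>120)&(V>100),blue=(H>100)&(H<125)&(S>120)&(V>100),amber=(H<20)&(S>100)&(V>40),any=V>75)
M={n:{k:v.astype(np.uint8) for k,v in masks(I[n]).items()} for n in I}
def show(nm,cam,mk,box,z,n=1):
    for c in comps(M[cam][mk],box)[:n]:
        u=cen(c); r=cv2.minAreaRect(c)
        cm=ray(cam,u,z)
        b=np.array([ray(cam,q,z)[:2] for q in cv2.boxPoints(r)])
        e=[b[1]-b[0],b[2]-b[1]]; L=[np.hypot(*k).round(1) for k in e]; l=e[int(np.argmax(L))]
        (x,y),rr=cv2.minEnclosingCircle(c)
        print(nm,cam,mk,'px',np.round(u,1),'xy',cm[:2].round(1),'box',b.mean(0).round(1),L,'ang long',np.degrees(np.arctan2(l[1],l[0])).round(1),'circ',ray(cam,(x,y),z)[:2].round(1))
show('sq','top','white',(215,180,260,225),10)
show('long','top','white',(275,170,340,212),10)
show('large','top','white',(352,170,404,215),11)
show('small','top','white',(418,178,458,212),11)
show('riser','top','white',(275,245,305,280),20)
show('wcap','top','red',(330,245,360,280),82)
show('wbody','top','white',(330,245,360,280),60)
show('cap','top','blue',(210,250,245,285),118)
show('amberdec','top','blue',(150,225,210,310),160,2)
show('drop','top','amber',(375,255,405,285),30,2)
show('syr','top','white',(420,260,475,295),11,1)
show('riser','side','white',(275,225,308,250),20)
show('wcap','side','red',(285,235,312,260),80)
show('cap','side','blue',(270,170,290,190),118)
show('syr','side','white',(275,325,325,375),11,2)
show('sq','side','white',(325,195,362,220),10)
show('long','side','white',(345,222,392,264),10)
show('large','side','white',(365,268,410,306),11)
show('small','side','white',(385,315,425,352),11)
for n,b in(('top',(200,235,480,305)),('top',(215,170,460,225))):
    x0,y0,x1,y1=b;k=2.85 if x1-x0>270 else 3
    globals().setdefault('o',[]).append(cv2.resize(cv2.resize(I[n][y0:y1,x0:x1],None,fx=3,fy=3,interpolation=2),(790,200)))
x0,y0,x1,y1=265,170,345,380
s=cv2.resize(I['side'][170:380,230:430],(400,390),interpolation=2)
cv2.imwrite('pics/c.png',np.vstack([o[0],np.hstack([s,np.zeros((390,390,3),np.uint8)])]))
E
```

```text
sq top white px [237.5 201.5] xy [610.2 283.5] box [610.3 283.6] [np.float64(74.6), np.float64(76.3)] ang long -93.4 circ [610.  282.3]
long top white px [307.9 192.6] xy [634.4  86.2] box [634.4  86.1] [np.float64(142.2), np.float64(56.7)] ang long -83.6 circ [634.7  85.9]
large top white px [377.  191.9] xy [ 635.1 -107.4] box [ 633.1 -107. ] [np.float64(85.6), np.float64(82.5)] ang long -38.0 circ [ 630.6 -107.4]
small top white px [438.7 194.8] xy [ 625.9 -279.8] box [ 624.8 -278.2] [np.float64(78.5), np.float64(57.3)] ang long -58.2 circ [ 623.9 -277.8]
riser top white px [289.7 262.4] xy [438.1 136.4] box [438.1 136.7] [np.float64(49.6), np.float64(47.8)] ang long -80.8 circ [437.8 136.9]
wcap top red px [345.2 261.8] xy [435.  -12.1] box [434.6 -11.6] [np.float64(20.9), np.float64(20.9)] ang long -90.3 circ [435.2 -12.2]
wbody top white px [344.6 262.3] xy [435.3 -11.7] box [436.  -11.6] [np.float64(43.4), np.float64(43.1)] ang long -45.3 circ [435.4 -11.6]
cap top blue px [223.4 265.2] xy [425.6 298.8] box [426.2 298.7] [np.float64(28.0), np.float64(25.4)] ang long -90.3 circ
[... 1010 characters left out ...]
te px [298.4 348.9] xy [ 390.4 -288.8] box [ 393.6 -290.7] [np.float64(35.3), np.float64(124.8)] ang long -67.0 circ [ 392.9 -294.2]
sq side white px [344.5 208.2] xy [606.7 278.8] box [603.9 280.4] [np.float64(87.8), np.float64(93.0)] ang long -101.2 circ [603.7 271.2]
long side white px [369.  243.5] xy [631.8  79.7] box [629.8  83.9] [np.float64(78.7), np.float64(182.9)] ang long -83.7 circ [632.5  82.2]
large side white px [388.  286.1] xy [ 631.5 -112.1] box [ 630.9 -108.5] [np.float64(97.9), np.float64(85.4)] ang long 64.2 circ [ 628.9 -116.7]
small side white px [405.1 334.2] xy [ 622.3 -283.7] box [ 620.6 -283.1] [np.float64(78.3), np.float64(61.5)] ang long 58.4 circ [ 621.3 -286.2]
```

View pics/c.png

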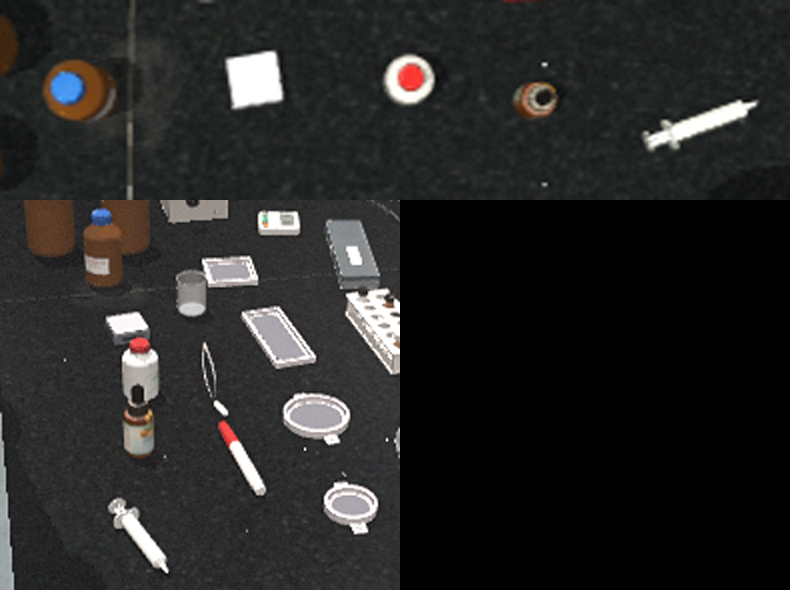

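Run:
```python
from h import *
for n in('top','side'):
    p=camera_params(n);R=cv2.Rodrigues(p['rvec'])[0];print(n,(-R.T@p['tvec']).round())
print('teat top',ray('top',(392,268.6),100)[:2],'side',ray('side',(299,271),100)[:2])
im=cv2.imread('pics/top0.png')
h=cv2.cvtColor(im,cv2.COLOR_BGR2HSV);S=h[...,1];V=h[...,2]
m=((S>70)&(V>45)).astype(np.uint8)
c=comps(cv2.morphologyEx(m,cv2.MORPH_CLOSE,np.ones((5,5))),(375,255,405,285))[0]
print(cv2.boundingRect(c),[ray('top',cv2.minEnclosingCircle(c)[0],z)[:2].round(1) for z in(0,30,58)])
cv2.imwrite('pics/d.png',cv2.resize(im[250:290,370:480],None,fx=7,fy=7,interpolation=0))
c=comps((V>110).astype(np.uint8),(420,260,475,295))[0]
q=c[:,0].astype(float);d=cv2.fitLine(c,cv2.DIST_HUBER,0,.01,.01).ravel();t=(q-d[2:])@d[:2]
e=[ray('top',d[2:]+s*d[:2],11)[:2] for s in(t.min(),t.max())]
v=e[0]-e[1];print('syr',e,(e[0]+e[1])/2,np.hypot(*v),np.degrees(np.arctan2(v[1],v[0])))
```

```text
top [ 357.   59. 1339.]
side [  285. -1191.   860.]
teat top [ 416.00477978 -131.0624743 ] side [ 415.14693857 -136.71081773]
(382, 263, 16, 14) [array([ 416.9, -139.4]), array([ 415.6, -134.9]), array([ 414.3, -130.8])]
syr [array([ 379.71705138, -242.61053701]), array([ 413.41936596, -351.0987176 ])] [ 396.56820867 -296.85462731] 113.60251465533604 107.25762917450226
```

View pics/d.png

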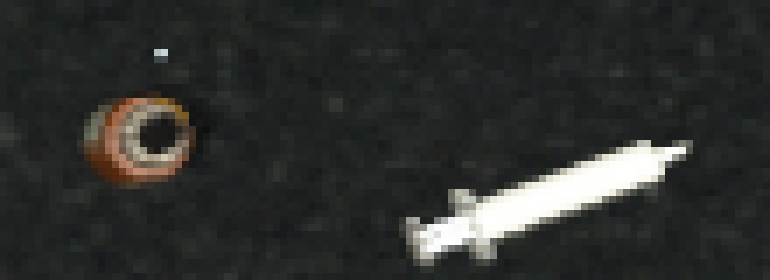

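Emit:
step_arm(deltas=[20,50,0,0,91.8,20,55,0,0,91.8,25,55,0,0,91.8,25,55,0,0,91.8,30,55,0,0,91.8,30,55,0,0,91.8,30,55,0,0,91.8,30,55,0,0,91.8,30,55,0,0,91.8,30,55,0,-6,91.8])

```text
time: 1.35
tool_pos: [401.0, 37.9, 226.8]
tcp_rot: [3.141, -0.0, 0.145]
contact_force: [0.2, -2.2, 0.4]
grip_width: 91.7
finger_force: 0.0
```

The dropper teat is at crop (160,130), and the syringe nozzle points right and up. The arm tracks its commands well, so I'm moving to the riser.

Emit:
step_arm(deltas=[18,50,0,0,91.8,18,49,0,0,91.8,0,0,-50,0,91.8,0,0,-50,0,91.8,0,0,-50,0,91.8,0,0,-40,0,91.8,0,0,-20,0,91.8,0,0,-9,0,91.8,0,0,0,0,91.8,0,0,0,0,91.8])

```text
time: 2.6
tool_pos: [437.0, 134.8, 8.6]
tcp_rot: [3.141, -0.002, 0.147]
contact_force: [-0.3, 0.1, -0.1]
grip_width: 91.7
finger_force: 0.0
```

Emit:
step_arm(deltas=[0,0,0,0,45,0,0,0,0,45,0,0,0,0,45,0,0,0,0,45,0,0,0,0,45,0,0,0,0,45,0,0,20,0,45,0,0,30,0,45,0,0,30,0,45,0,0,0,0,45])

```text
time: 3.85
tool_pos: [437.7, 134.9, 89.3]
tcp_rot: [3.141, -0.004, 0.147]
contact_force: [-1.1, 0.2, -0.6]
grip_width: 49.4
finger_force: 30.0
```

Emit:
step_arm(deltas=[35,30,0,-2.5,45,35,30,0,-2.5,45,34,29,0,-2,45,34,29,0,-2,45,34,29,0,-2,45,0,0,-30,0,45,0,0,-30,0,45,0,0,0,0,45,0,0,0,0,45,0,0,0,0,45])

```text
time: 5.1
tool_pos: [609.3, 281.9, 29.2]
tcp_rot: [-3.141, -0.002, -0.045]
contact_force: [0.5, 0.2, -0.7]
grip_width: 49.5
finger_force: 30.0
```

Run:
```python
from h import *
p=camera_params('wrist');cv2.imwrite('pics/w1.png',capture('wrist')[...,::-1])
t=capture('top')[...,::-1]; 
np.save('wp1.npy',p,allow_pickle=True)
w=cv2.imread('pics/w1.png')
cv2.imwrite('pics/m1.png',np.hstack([cv2.resize(w,(400,300)),cv2.resize(t[150:240,180:300],(400,300),interpolation=2)]))
```

```text
(no output)
```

View pics/m1.png

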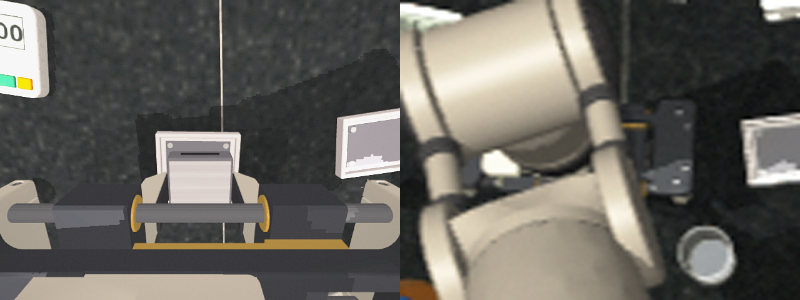

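The wrist crop shows the riser (168–232) centred in the square seat (157–240) and aligned with it. Lowering and releasing.

Emit:
step_arm(deltas=[0,0,-8,0,45,0,0,-8,0,45,0,0,0,0,45,0,0,0,0,62,0,0,0,0,70,0,0,0,0,70,0,0,0,0,70,0,0,30,0,80,0,0,50,0,91.8,-20,-40,50,0,91.8])

```text
time: 6.45
tool_pos: [590.3, 245.8, 139.6]
tcp_rot: [-3.141, -0.002, -0.042]
contact_force: [0.2, 0.4, 1.1]
grip_width: 90.8
finger_force: 0.0
```

Emit:
step_arm(deltas=[-17,-32,0,0,91.8,-17,-32,0,0,91.8,-17,-32,0,0,91.8,-17,-32,0,0,91.8,-17,-32,0,0,91.8,-17,-32,0,0,91.8,-17,-31,0,0,91.8,-17,-31,0,0,91.8,-18,0,0,0,91.8,0,0,0,0,91.8])

```text
time: 7.7
tool_pos: [435.1, -9.7, 138.6]
tcp_rot: [3.142, 0.0, -0.046]
contact_force: [-0.5, -0.5, -0.2]
grip_width: 91.9
finger_force: 0.0
```

Run:
```python
from h import *
print(get_obs()['tool_pos'])
t=capture('top')[...,::-1];cv2.imwrite('pics/t2.png',t)
p=camera_params('wrist');w=capture('wrist')[...,::-1]
cv2.imwrite('pics/m2.png',np.hstack([cv2.resize(w,(400,300)),cv2.resize(t[170:230,200:280],(400,300),interpolation=2)]))
```

```text
[435.05442097  -9.72631279 138.55778164]
```

View pics/m2.png

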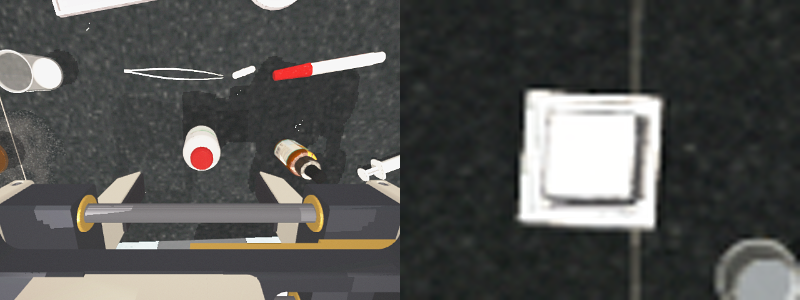

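The riser sits flat in the pocket: its centre is at right-crop (590,155) and the frame centre at (592,160). Next is the white bottle.

Emit:
step_arm(deltas=[0,-2,-30,0,91.8,0,0,-40,0,91.8,0,0,-30,0,91.8,0,0,-16,0,91.8,0,0,0,0,91.8,0,0,0,0,60,0,0,0,0,40,0,0,0,0,40,0,0,0,0,40,0,0,0,0,40])

```text
time: 9.05
tool_pos: [435.9, -11.6, 22.5]
tcp_rot: [3.141, -0.0, -0.045]
contact_force: [-0.2, -0.6, -0.6]
grip_width: 46.5
finger_force: 0.0
```

Emit:
step_arm(deltas=[0,0,20,0,40,0,0,30,0,40,0,0,30,0,40,17,30,15,0,40,22,37,0,0,40,22,37,0,0,40,22,37,0,0,40,22,37,0,0,40,22,37,0,0,40,22,37,0,0,40])

```text
time: 10.3
tool_pos: [585.1, 241.7, 117.0]
tcp_rot: [3.141, 0.001, -0.045]
contact_force: [0.9, -0.4, -1.1]
grip_width: 44.2
finger_force: 30.0
```

Emit:
step_arm(deltas=[12,20,0,0,40,12,19,0,0,40,0,0,-20,0,40,0,0,-20,0,40,0,0,-15,0,40,0,0,0,0,40,0,0,0,0,40,0,0,0,0,40,0,0,0,0,40,0,0,0,0,40])

```text
time: 11.55
tool_pos: [608.9, 279.5, 62.7]
tcp_rot: [-3.142, -0.0, -0.045]
contact_force: [-0.0, -1.3, -0.1]
grip_width: 44.1
finger_force: 30.0
```

Run:
```python
from h import *
s=capture('side')[...,::-1];w=capture('wrist')[...,::-1]
cv2.imwrite('pics/m3.png',np.hstack([cv2.resize(w,(400,300)),cv2.resize(s[130:235,290:430],(400,300),interpolation=2)]))
```

```text
(no output)
```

View pics/m3.png

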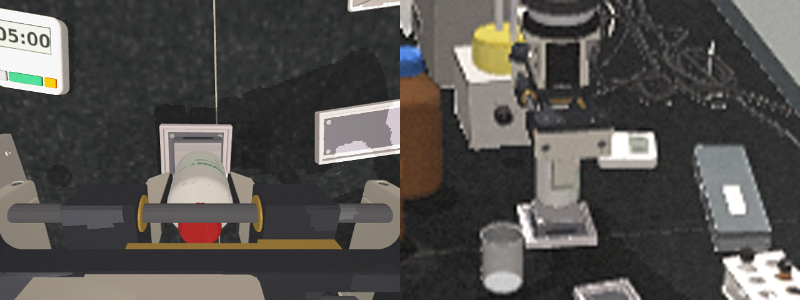

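The bottle is held upright over the riser (side crop about (555,200)). Lowering gently.

Emit:
step_arm(deltas=[0,1,-6,0,40,0,0,-4,0,40,0,0,-2,0,40,0,0,-1,0,40,0,0,-1,0,40,0,0,-1,0,40,0,0,0,0,40,0,0,0,0,40,0,0,0,0,40,0,0,0,0,40])

```text
time: 12.9
tool_pos: [609.0, 280.5, 47.9]
tcp_rot: [-3.141, -0.001, -0.045]
contact_force: [-0.8, -0.1, 5.4]
grip_width: 44.3
finger_force: 30.0
```

Emit:
step_arm(deltas=[0,0,0,0,60,0,0,0,0,75,0,0,0,0,75,0,0,0,0,75,0,0,20,0,75,0,0,30,0,85,0,0,50,0,91.8,0,0,50,0,91.8,-40,0,10,0,91.8,-50,0,0,0,91.8])

```text
time: 14.15
tool_pos: [518.8, 280.5, 208.5]
tcp_rot: [-3.14, -0.003, -0.046]
contact_force: [0.1, 0.3, 0.1]
grip_width: 92.0
finger_force: 0.0
```

Emit:
step_arm(deltas=[-47,8,0,0,91.8,-47,8,0,0,91.8,0,0,0,0,91.8,0,0,0,0,91.8,0,0,0,0,91.8,0,0,0,0,91.8,0,0,0,0,91.8,0,0,0,0,91.8,0,0,0,0,91.8,0,0,0,0,91.8])

```text
time: 15.4
tool_pos: [424.8, 296.5, 207.3]
tcp_rot: [3.142, -0.0, -0.045]
contact_force: [-0.1, -0.4, -0.3]
grip_width: 91.8
finger_force: 0.0
```

Run:
```python
from h import *
s=capture('side')[...,::-1];w=capture('wrist')[...,::-1];t=capture('top')[...,::-1]
cv2.imwrite('pics/t3.png',t);cv2.imwrite('pics/s3.png',s)
cv2.imwrite('pics/m4.png',np.vstack([np.hstack([cv2.resize(w,(400,300)),cv2.resize(s[130:235,290:430],(400,300),interpolation=2)]),np.hstack([cv2.resize(t[170:290,200:280],(200,300),interpolation=2),np.zeros((300,600,3),np.uint8)])]))
```

```text
(no output)
```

View pics/m4.png

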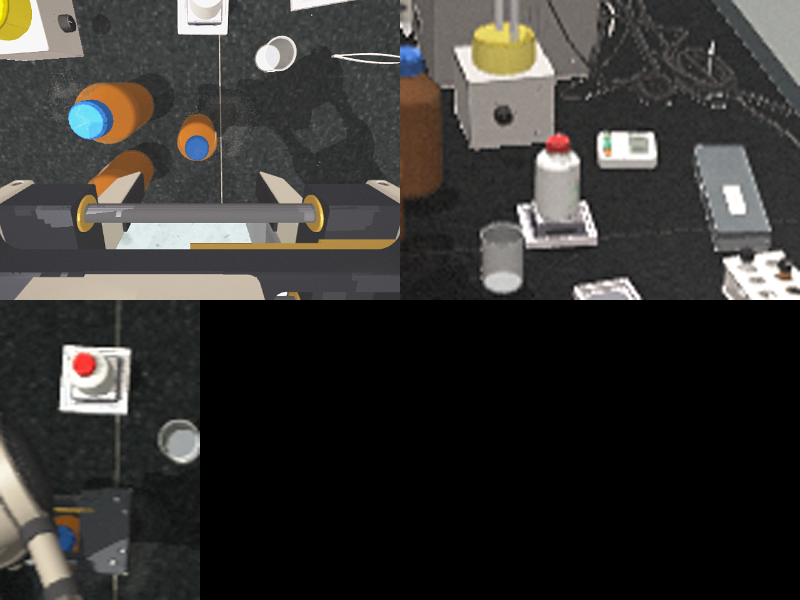

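The white bottle stands upright on the riser. In the wrist picture the small amber bottle has decoys close on its left, so I'll turn the fingers to close along x before descending.

Emit:
step_arm(deltas=[0,2,0,10.4,91.8,0,0,0,10.4,91.8,0,0,0,10.4,91.8,0,0,0,10.4,91.8,0,0,0,10.4,91.8,0,0,0,10.4,91.8,0,0,0,10.4,91.8,0,0,0,10.4,91.8,0,0,0,9.4,91.8,0,0,0,0,91.8])

```text
time: 16.8
tool_pos: [424.8, 298.5, 207.3]
tcp_rot: [3.141, -0.0, 1.57]
contact_force: [-0.5, -0.3, 1.3]
grip_width: 91.7
finger_force: 0.0
```

Run:
```python
from h import *
o=get_obs();print(o['tool_pos'],o['tcp_rot'])
p=camera_params('wrist');w=capture('wrist')[...,::-1]
h=cv2.cvtColor(w,cv2.COLOR_BGR2HSV);m=cv2.inRange(h,(100,120,80),(125,255,255))
for c in comps(m,(0,0,640,480),100)[:3]:
    e=cv2.minEnclosingCircle(c);print(np.round(e[0]),[ray('wrist',e[0],z,p)[:2].round(1) for z in(118,170)])
cv2.imwrite('pics/m5.png',w)
```

```text
[424.75958172 298.50502101 207.33897906] [ 3.14145178e+00 -2.67386151e-05  1.56980777e+00]
[203.  51.] [array([348.1, 426.9]), array([364.1, 416.7])]
[400.  76.] [array([477.7, 411.9]), array([466.5, 404.9])]
[320. 234.] [array([424.9, 302.4]), array([424.8, 318.3])]
```

View pics/m5.png

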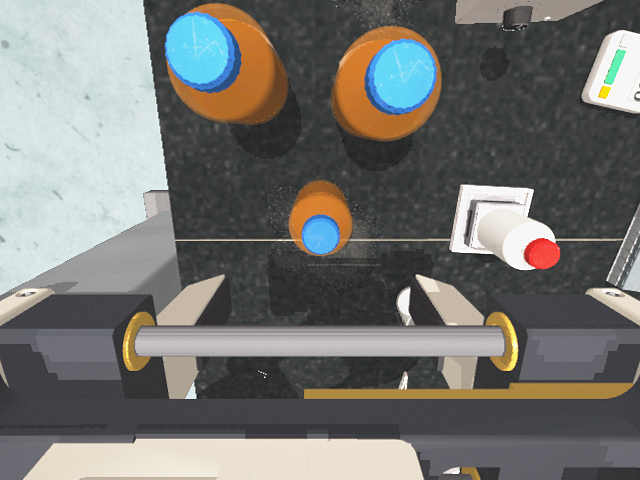

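The wrist view shows the target cap at (320,234), centred between the fingers, with the decoys clear. Descending.

Emit:
step_arm(deltas=[0,1,-40,0,91.8,0,0,-45,0,91.8,0,0,-40,0,91.8,0,0,-18,0,91.8,0,0,-8,0,91.8,0,0,0,0,70,0,0,0,0,50,0,0,0,0,50,0,0,0,0,50,0,0,0,0,50])

```text
time: 18.1
tool_pos: [425.1, 299.6, 56.8]
tcp_rot: [3.141, -0.0, 1.571]
contact_force: [-0.1, 0.5, 2.9]
grip_width: 54.9
finger_force: 30.0
```

Emit:
step_arm(deltas=[0,0,0,0,50,0,0,0,0,50,0,0,10,0,50,0,0,20,0,50,0,0,30,0,50,0,0,30,0,50,0,0,30,0,50,15,-30,20,0,50,25,-40,0,0,50,25,-40,0,0,50])

```text
time: 19.35
tool_pos: [490.0, 188.5, 196.8]
tcp_rot: [3.141, -0.0, 1.572]
contact_force: [0.7, 0.1, -1.7]
grip_width: 55.1
finger_force: 30.0
```

Run:
```python
from h import *
for f in('top0','side0'):
  im=cv2.imread(f'pics/{f}.png');V=im.max(2)
  bx={'top':((352,170,404,215),(418,178,458,212)),'side':((365,268,410,306),(385,315,425,352))}[f[:-1]]
  for b in bx:
    for thr in(70,90,120):
      c=comps((V>thr).astype(np.uint8),b)[0]
      m=np.zeros(V.shape,np.uint8);cv2.drawContours(m,[c],-1,1,-1)
      m=cv2.morphologyEx(m,cv2.MORPH_OPEN,cv2.getStructuringElement(2,(15,15)if f=='top0' else(11,11)))
      c=comps(m,b)[0];x,y,w,h=cv2.boundingRect(c);print(f,thr,ray(f[:-1],cen(c),11)[:2].round(1),(x,y,w,h))
```

```text
top0 70 [ 635. -108.] (363, 178, 30, 29)
top0 90 [ 634.9 -108. ] (363, 178, 30, 29)
top0 120 [ 635.2 -108.1] (363, 178, 30, 29)
top0 70 [ 625.6 -280.1] (428, 185, 23, 21)
top0 90 [ 625.6 -280.2] (428, 185, 23, 21)
top0 120 [ 626. -280.] (428, 185, 22, 21)
side0 70 [ 630.8 -111.3] (371, 273, 34, 27)
side0 90 [ 631.3 -111. ] (372, 273, 33, 27)
side0 120 [ 631.2 -110.7] (372, 274, 33, 25)
side0 70 [ 622.1 -282.1] (392, 322, 27, 25)
side0 90 [ 622.3 -281.9] (392, 322, 27, 25)
side0 120 [ 622.6 -281.7] (392, 322, 27, 25)
```

Emit:
step_arm(deltas=[18,-37,0,0,50,18,-37,0,0,50,18,-37,0,0,50,18,-37,0,0,50,18,-37,0,0,50,18,-37,0,0,50,18,-37,0,0,50,17,-38,0,0,50,0,0,-40,0,50,0,0,-45,0,50])

```text
time: 20.6
tool_pos: [632.9, -108.3, 110.7]
tcp_rot: [3.141, 0.0, 1.57]
contact_force: [0.1, -0.2, -1.3]
grip_width: 55.4
finger_force: 30.0
```

Emit:
step_arm(deltas=[0,0,-28,0,50,0,0,0,0,50,0,0,0,0,50,0,0,0,0,50,0,0,0,0,50,0,0,0,0,50,0,0,0,0,50,0,0,0,0,50,0,0,0,0,50,0,0,0,0,50])

```text
time: 21.85
tool_pos: [632.7, -107.5, 83.3]
tcp_rot: [3.142, -0.0, 1.571]
contact_force: [0.2, 0.0, -1.6]
grip_width: 55.1
finger_force: 30.0
```

Run:
```python
from h import *
s=capture('side')[...,::-1];w=capture('wrist')[...,::-1]
cv2.imwrite('pics/m6.png',np.hstack([cv2.resize(w,(400,300)),cv2.resize(s[200:320,330:450],(300,300),interpolation=2)]))
```

```text
(no output)
```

View pics/m6.png

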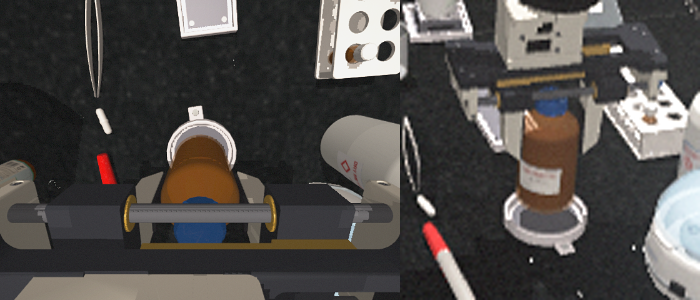

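The bottle hangs centred over the large seat (wrist: bottle 165–238, cup 166–236). Lowering.

Emit:
step_arm(deltas=[0,-1,-10,0,50,0,0,-6,0,50,0,0,-3,0,50,0,0,-1,0,50,0,0,-1,0,50,0,0,0,0,50,0,0,0,0,50,0,0,0,0,50,0,0,0,0,50,0,0,0,0,50])

```text
time: 23.2
tool_pos: [632.8, -108.5, 62.4]
tcp_rot: [3.141, 0.0, 1.571]
contact_force: [0.4, -0.0, -0.9]
grip_width: 55.4
finger_force: 30.0
```

Emit:
step_arm(deltas=[0,0,-1,0,50,0,0,0,0,65,0,0,0,0,80,0,0,0,0,80,0,0,0,0,80,0,0,20,0,80,0,0,35,0,80,0,0,40,0,91.8,0,0,40,0,91.8,-30,-2,0,0,91.8])

```text
time: 24.45
tool_pos: [605.3, -111.0, 200.0]
tcp_rot: [3.133, 0.002, 1.572]
contact_force: [0.2, 0.4, -0.3]
grip_width: 91.8
finger_force: 0.0
```

Emit:
step_arm(deltas=[-38,-5,0,0,91.8,-38,-5,0,0,91.8,-38,-5,0,0,91.8,-38,-6,0,0,91.8,-36,0,0,0,91.8,0,0,0,0,91.8,0,0,0,0,91.8,0,0,0,0,91.8,0,0,0,0,91.8,0,0,0,0,91.8])

```text
time: 25.7
tool_pos: [415.0, -131.5, 196.2]
tcp_rot: [-3.141, -0.0, 1.572]
contact_force: [-0.0, -0.4, 0.4]
grip_width: 91.9
finger_force: 0.0
```

Run:
```python
from h import *
o=get_obs();print(o['tool_pos'],o['tcp_rot'])
p=camera_params('wrist');w=capture('wrist')[...,::-1];s=capture('side')[...,::-1]
np.save('wp.npy',p)
cv2.imwrite('pics/w7.png',w)
cv2.imwrite('pics/m7.png',np.hstack([w[:400:,120:520],cv2.resize(s[200:320,330:450],(400,400),interpolation=2)]))
```

```text
[ 415.02601322 -131.45470375  196.15579598] [-3.14143485e+00 -1.53649868e-04  1.57157607e+00]
```

View pics/m7.png

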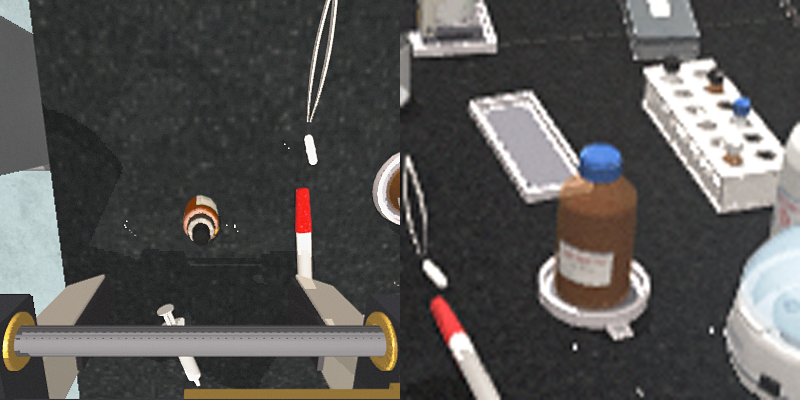

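The large bottle stands seated. The dropper teat is at wrist pixel (320,230) and the body is on the same column, so x is right. Checking y.

Run:
```python
from h import *
p=np.load('wp.npy',allow_pickle=True).item()
print(ray('wrist',(320,230),101,p),ray('wrist',(320,192),58,p))
```

```text
[ 414.7369773  -126.10989175  101.        ] [ 414.71100483 -104.0383596    58.        ]
```

Emit:
step_arm(deltas=[0,1,-40,0,91.8,0,0,-45,0,91.8,0,0,-40,0,91.8,0,0,-22,0,91.8,0,0,-10,0,91.8,0,0,0,0,60,0,0,0,0,40,0,0,0,0,28,0,0,0,0,28,0,0,0,0,28])

```text
time: 27.05
tool_pos: [414.9, -130.6, 39.6]
tcp_rot: [3.141, 0.0, 1.571]
contact_force: [0.3, 0.2, 0.8]
grip_width: 46.4
finger_force: 0.0
```

Emit:
step_arm(deltas=[0,0,0,0,28,0,0,0,0,28,0,0,0,0,28,0,0,10,0,28,0,0,20,0,28,0,0,30,0,28,0,0,30,0,28,15,-10,20,0,28,25,-20,0,0,28,25,-20,0,0,28])

```text
time: 28.3
tool_pos: [480.4, -181.0, 150.4]
tcp_rot: [3.141, 0.001, 1.571]
contact_force: [0.2, 0.4, -0.2]
grip_width: 31.3
finger_force: 30.0
```

Emit:
step_arm(deltas=[29,-20,0,0,28,29,-20,0,0,28,29,-20,0,0,28,29,-20,0,0,28,28,-20,0,0,28,0,0,-30,0,28,0,0,-35,0,28,0,0,-15,0,28,0,0,0,0,28,0,0,0,0,28])

```text
time: 29.55
tool_pos: [624.6, -281.0, 71.1]
tcp_rot: [3.139, 0.001, 1.571]
contact_force: [-0.6, -0.5, -0.8]
grip_width: 31.6
finger_force: 30.0
```

Run:
```python
from h import *
s=capture('side')[...,::-1];w=capture('wrist')[...,::-1]
cv2.imwrite('pics/m8.png',np.hstack([w[:400,120:520],cv2.resize(s[250:370,345:465],(400,400),interpolation=2)]))
```

```text
(no output)
```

View pics/m8.png

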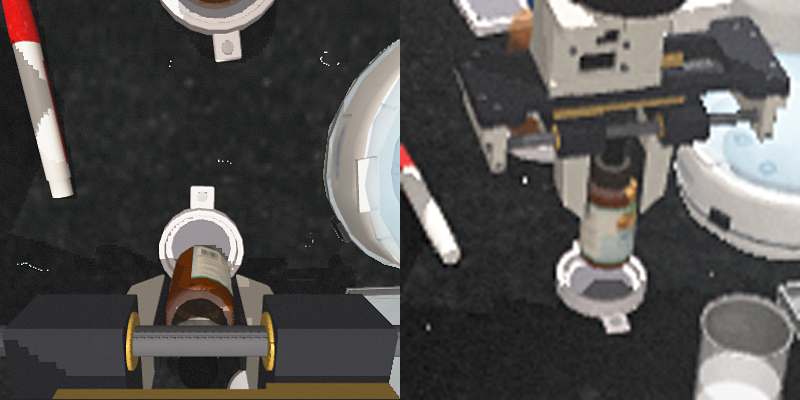

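In the wrist view the dropper is tilted a few degrees, with its base about 6 mm towards +x (bottom at col 212, cup at 201). I'll shift by −5 mm in x, lower it, and let it right itself in the cup.

Emit:
step_arm(deltas=[-5,0,0,0,28,0,0,-10,0,28,0,0,-8,0,28,0,0,-4,0,28,0,0,-1,0,28,0,0,-1,0,28,0,0,0,0,28,0,0,0,0,28,0,0,0,0,28,0,0,0,0,28])

```text
time: 30.9
tool_pos: [618.8, -280.6, 45.4]
tcp_rot: [3.141, 0.0, 1.571]
contact_force: [-0.0, -0.0, -1.0]
grip_width: 31.7
finger_force: 30.0
```

Emit:
step_arm(deltas=[0,0,-1,0,28,0,0,-1,0,28,0,0,0,0,32,0,0,0,0,34,0,0,0,0,38,0,0,0,0,42,0,0,0,0,48,0,0,0,0,55,0,0,0,0,55,0,0,0,0,55])

```text
time: 32.15
tool_pos: [618.8, -280.5, 43.3]
tcp_rot: [3.142, 0.0, 1.571]
contact_force: [-0.3, -0.3, -0.4]
grip_width: 55.0
finger_force: 0.0
```

Emit:
step_arm(deltas=[4,0,20,0,55,0,0,35,0,55,0,0,40,0,60,0,0,50,0,60,-35,0,0,-10,60,-35,0,0,-10,60,-35,0,0,-10,60,-35,0,0,-10,60,-35,-4,0,-10,60,-35,-6,0,-10,60])

```text
time: 33.4
tool_pos: [411.6, -290.4, 188.5]
tcp_rot: [3.141, -0.0, 0.519]
contact_force: [-0.5, -1.2, 0.7]
grip_width: 59.9
finger_force: 0.0
```

Emit:
step_arm(deltas=[-18,-6,0,-10,60,0,0,0,-4,60,0,0,0,0,60,0,0,0,0,60,0,0,0,0,60,0,0,0,0,60,0,0,0,0,60,0,0,0,0,60,0,0,0,0,60,0,0,0,0,60])

```text
time: 34.65
tool_pos: [394.8, -296.5, 188.3]
tcp_rot: [3.141, 0.0, 0.28]
contact_force: [0.2, 0.6, 0.7]
grip_width: 60.2
finger_force: 0.0
```

Run:
```python
from h import *
o=get_obs();print(o['tool_pos'],o['tcp_rot'])
p=camera_params('wrist');w=capture('wrist')[...,::-1];s=capture('side')[...,::-1];t=capture('top')[...,::-1]
cv2.imwrite('pics/w9.png',w);cv2.imwrite('pics/t9.png',t);cv2.imwrite('pics/s9.png',s);np.save('wp.npy',p)
cv2.imwrite('pics/m9.png',np.hstack([w[:400,120:520],np.vstack([cv2.resize(t[170:220,415:465],(200,200),interpolation=2),cv2.resize(s[280:360,365:445],(200,200),interpolation=2)])]))
```

```text
[ 394.75862887 -296.51208452  188.32306661] [3.14149356e+00 1.62351285e-05 2.79758461e-01]
```

View pics/m9.png

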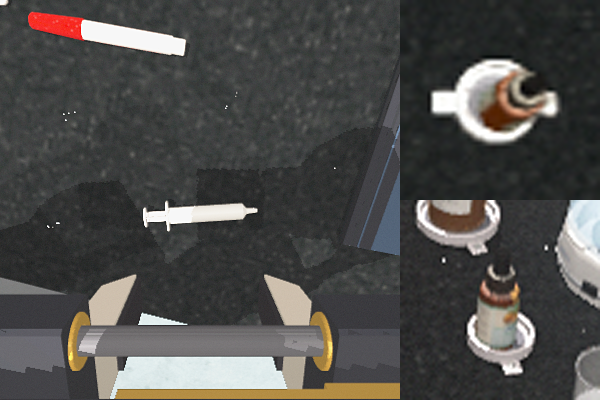

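The dropper stands upright in its seat. The syringe shows at wrist crop (146,216)–(256,211), parallel to the finger line, so I must turn 90° to grip across it.

Run:
```python
from h import *
p=np.load('wp.npy',allow_pickle=True).item()
w=cv2.imread('pics/w9.png');h=cv2.cvtColor(w,cv2.COLOR_BGR2HSV)
c=comps(((h[...,2]>130)&(h[...,1]<60)).astype(np.uint8),(250,180,390,250))[0]
q=c[:,0].astype(float);d=cv2.fitLine(c,cv2.DIST_HUBER,0,.01,.01).ravel();t=(q-d[2:])@d[:2]
e=[ray('wrist',d[2:]+s*d[:2],11,p)[:2] for s in(t.min(),t.max())]
v=e[0]-e[1];print('syr',e,(e[0]+e[1])/2,np.hypot(*v),np.degrees(np.arctan2(v[1],v[0])))
for z in(106,):print('teat',ray('top',(448.7,191.2),z))
```

```text
syr [array([ 373.98676301, -243.0727588 ]), array([ 412.99989539, -352.16365031])] [ 393.4933292  -297.61820456] 115.85701148606734 109.67808833761477
teat [ 616.06942884 -281.83003008  106.        ]
```

Emit:
step_arm(deltas=[0,0,0,10,60,0,0,0,10,60,0,0,0,10,60,0,0,0,10,60,0,0,0,10,60,0,0,0,10,60,0,0,0,10,60,0,0,0,10,60,0,0,0,10,60,0,0,0,0,60])

```text
time: 36.05
tool_pos: [394.8, -296.5, 188.3]
tcp_rot: [3.141, 0.0, 1.849]
contact_force: [-0.6, -0.0, -0.3]
grip_width: 60.2
finger_force: 0.0
```

Emit:
step_arm(deltas=[0,-1,-40,2.5,60,0,0,-45,0,60,0,0,-45,0,60,0,0,-30,0,60,0,0,-15,0,60,0,0,-6,0,60,0,0,0,0,40,0,0,0,0,25,0,0,0,0,12,0,0,0,0,12])

```text
time: 37.3
tool_pos: [395.0, -297.7, 7.8]
tcp_rot: [3.141, 0.001, 1.894]
contact_force: [0.2, -0.5, -0.4]
grip_width: 24.4
finger_force: 0.0
```

Emit:
step_arm(deltas=[0,0,0,0,12,0,0,0,0,12,0,0,0,0,12,0,0,0,0,12,0,0,0,0,12,0,0,10,0,12,0,0,30,0,12,0,0,40,0,12,0,0,45,0,12,0,0,45,0,12])

```text
time: 38.55
tool_pos: [394.5, -297.2, 179.2]
tcp_rot: [3.141, -0.0, 1.894]
contact_force: [0.9, -0.3, -0.8]
grip_width: 15.3
finger_force: 30.0
```

Emit:
step_arm(deltas=[24,38,0,-2,12,24,38,0,-2,12,24,38,0,-2,12,24,38,0,-2,12,24,38,0,-2,12,24,38,0,-2,12,24,38,0,0,12,24,38,0,0,12,24,39,0,0,12,23,39,0,0,12])

```text
time: 39.8
tool_pos: [634.2, 85.8, 177.7]
tcp_rot: [-3.141, 0.0, 1.685]
contact_force: [1.5, 0.8, 0.5]
grip_width: 15.3
finger_force: 30.0
```

Emit:
step_arm(deltas=[0,0,-40,0,12,0,0,-45,0,12,0,0,-45,0,12,0,0,-17,0,12,0,0,0,0,12,0,0,0,0,12,0,0,0,0,12,0,0,0,0,12,0,0,0,0,12,0,0,0,0,12])

```text
time: 41.05
tool_pos: [633.8, 84.5, 30.4]
tcp_rot: [3.141, 0.0, 1.685]
contact_force: [-0.1, -0.0, -0.3]
grip_width: 15.2
finger_force: 30.0
```

Run:
```python
from h import *
s=capture('side')[...,::-1];w=capture('wrist')[...,::-1]
cv2.imwrite('pics/m10.png',np.hstack([w[:400,120:520],cv2.resize(s[180:300,320:440],(400,400),interpolation=2)]))
```

```text
(no output)
```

View pics/m10.png

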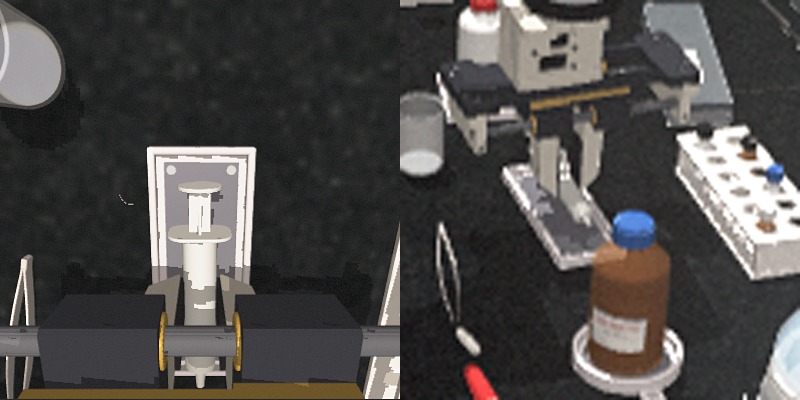

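The syringe lies along the long seat, centred (wrist: barrel col 200, pocket 150–255). Lowering and releasing.

Emit:
step_arm(deltas=[0,0,-8,0,12,0,0,-6,0,12,0,0,-3,0,12,0,0,-1,0,12,0,0,0,0,12,0,0,0,0,25,0,0,0,0,38,0,0,0,0,38,0,0,0,0,38,0,0,0,0,38])

```text
time: 42.4
tool_pos: [633.8, 84.5, 12.3]
tcp_rot: [3.141, 0.0, 1.685]
contact_force: [-0.0, -0.5, -0.0]
grip_width: 37.9
finger_force: 0.0
```

Emit:
step_arm(deltas=[0,0,20,0,38,0,0,35,0,38,0,0,45,0,38,0,0,45,0,38,-40,-20,45,0,38,-50,-40,30,0,38,-50,-50,0,0,38,-40,-50,0,0,38,-30,-50,0,0,38,0,-50,0,0,38])

```text
time: 43.65
tool_pos: [435.1, -164.6, 228.9]
tcp_rot: [3.141, 0.0, 1.684]
contact_force: [1.1, -0.1, 0.6]
grip_width: 38.3
finger_force: 0.0
```

Emit:
step_arm(deltas=[-20,-50,0,0,38,-20,-50,0,0,38,-20,-50,0,0,38,0,-50,0,0,38,0,0,0,0,38,0,0,0,0,38,0,0,0,0,38,0,0,0,0,38,0,0,0,0,38,0,0,0,0,38])

```text
time: 44.9
tool_pos: [377.0, -363.3, 228.3]
tcp_rot: [3.141, 0.0, 1.685]
contact_force: [-0.0, 1.0, 0.8]
grip_width: 38.2
finger_force: 0.0
```

Run:
```python
from h import *
s=capture('side')[...,::-1];t=capture('top')[...,::-1]
cv2.imwrite('pics/m11.png',np.vstack([cv2.resize(t[160:230,210:480],(800,208),interpolation=2),np.hstack([cv2.resize(s[170:360,310:450],(287,390),interpolation=2),np.zeros((390,513,3),np.uint8)])]))
```

```text
(no output)
```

View pics/m11.png

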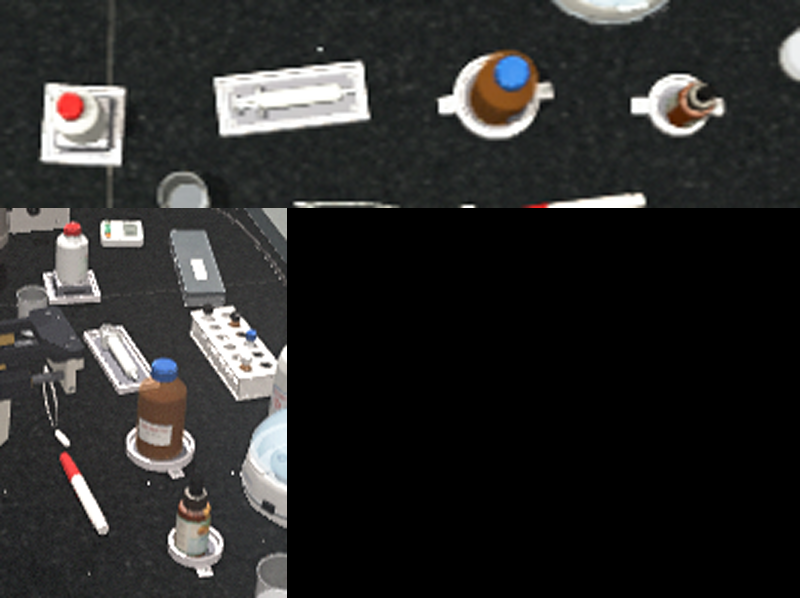

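Everything is in its seat, upright and flat. The top-crop row shows the white bottle (75,115), syringe (290,97), large bottle (505,85) and dropper (695,100). Handing in.

```bash
python3 -c "
from plant import *
print(close_job())"
```

```text
the job is handed in; nothing more can be done
None
```

The job is handed in at about 45 s: the last pictures show all five things upright or flat in their seats and free of the gripper, but the verdict was not reported back to me.

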